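# Latch a ukulele neck blank into its carving cradle

### The arm

A 6-joint arm with a two-finger parallel gripper is mounted at the origin on the work surface. World frame = base frame: x ahead of the robot, y to its left, z up, the work surface at z = 0. Lengths are in m, angles in degrees, forces in N, time in s.
With the tool pointing down it reaches from about 0.25 to 0.725 m from the base axis. Payload 9.7 kg.
Tool frame: the origin (TCP) lies midway between the tips of the shut fingers; the grasp point (between the pads) lies 19 mm behind it; z points along the fingers, y is the line along which they close (so a half turn about z gives the same grasp; the last joint's range is limited). The gripper opens to 85 mm and grips with 20 to 120 N. Pads are 22 mm wide; open, the fingers measure 114 mm over their backs; the gripper's body (76 mm by 85 mm) begins 54 mm behind the grasp point. The pads swing forward as they close: fully open they stand 13 mm farther back than shut.
Start: joints at [77.063, 4.979, 10.078, 95.1, 0, 90], TCP at [0.123, 0.536, 0.209] pointing down, gripper open.
Joint ranges: [-179.16, 179.16], [-48.56, 103.87], [-65.8, 70.77], [-126.05, 130.52], [-82.76, 87.17], [-180, 180]. Speed limits (degrees/s): [127.2, 127.2, 147.25, 180, 180, 180].

### API

Orientations are given as [roll, pitch, yaw] about the fixed x, y, z axes, in that order (R = Rz(yaw) Ry(pitch) Rx(roll)).
In Python, from workcell import readout, imaging, bot, spotter gives the robot as it stands.
- The arm moves only by the shell command python3 -m jog 'ROWS' [FORCE]. ROWS is JSON, a list of rows, each an object with "rotation": the turn, a rotation vector about the world's x, y, z in degrees, a list of three; "translation": the shift along the world's x, y, z in mm, a list of three; "grip": the finger opening in mm, from 0 to 85.4. In form: [{"rotation": [wx, wy, wz], "translation": [dx, dy, dz], "grip": grip}, ...]. A call has 1 to 20 rows; each row is the pose to reach, as a shift and turn from the pose commanded when the call began; what a row does not reach only later rows make up. A row lasts 1/10 s, in which the tool goes at most 50 mm and 8.59 degrees, less where a joint would pass 70% of its speed; a pose out of reach is approached as far as the arm can. A call with a gripper value outside its range is refused whole. The fingers move at their own pace and stop on an object; FORCE is the grip in N (left out, the last holds). Time passes only in rows, so rows that repeat a pose let the fingers close. It gives the time, the measured TCP pose, the force, the opening and the grip force at its end, in the units of the state.
- readout.get_obs(): the state, without advancing time (a new reading comes with each control period).
- imaging.camera(name): name is "scene" or "top" or "wrist"; returns (picture, depth): 420x560x3 uint8, red, green, blue; 420x560 float32, m along the optical axis (not along the pixel's ray), 0 where there is no reading.
- imaging.camera_info(name): a dict with "vertical_fov" (degrees; the focal length in pixels is half the picture's height over the tangent of half this angle, whatever the lens; pixels are square), "cx", "cy" (the principal point, pixels), "extrinsics" (4x4, takes a point from camera to world coordinates); the wrist camera has in their place "tool_from_camera" (4x4, takes a point from camera to tool coordinates, whose origin is the TCP and whose axes are the flange's). Camera axes: x right, y down, z forward; pixel columns grow to the right and rows downward; lengths in m; the calibration is good to about 2 mm. A picture is of the moment at which its call begins: read the wrist's pose just before it. camera_info takes no time and is no camera call.
- bot.job_done(): hands the job in; it is judged then, once.
Trained networks look in the newest picture that a camera, given by its name, has taken for a name from the list of things; names that differ only in an ending like _2 or _b are one class to them, and where a whole thing is asked for, a point or a joint stands for the part that bears it (a point fixed in the world has none). Each returns a list of dicts, best first, with "confidence" (0 to 1); they miss things now and then, are a little off and sometimes report something else, mostly with a low value. They report only what shows in the picture. A call takes as long as a camera call.
- spotter.spot_in(camera, target): "box" ([centre column, centre row, width, height] in pixels, round what is visible of it).
- spotter.mark_of(camera, target): "uv" ([column, row] in pixels: a listed point, or the origin of a listed thing).
The state is a dict: "time": time; "q": joint angles; "qd": joint speeds; "joint_efforts": joint torques, N m; "ee_pos": TCP position; "tcp_rot": TCP orientation; "wrist_force": force on the tool from outside, world axes, zero at the start; "torque": the same for the moment, N m; "opening": finger opening in m; "grasp_force": force on a finger pad.
Only numpy, scipy, OpenCV 4.12 (cv2) and the standard library are available. Lean on these libraries where they do the work, as an engineer would, in place of code of your own. Each camera call takes 0.05 s, during which the arm holds its last target. There are 200 camera calls.

### The job

Take the sanding block out of the wooden neck cradle and put it in the tray, clear of the tin that is already there. Then lay the ukulele neck blank (the bar with a raised heel at one end) down fully in the cradle's trough, heel up and at the end away from the hinged steel hasp, and swing the hasp over it until its forked end is all the way down over the staple. Do not push the offcut, glue bottle, jar or tin about.

Things in the scene. Friction and masses are not known exactly. Their poses are not given: they have to be found in the camera images.
- jig: Neck cradle, fixed: plywood base 150 x 220 x 12 mm (x -88 to +62, y +-110). Origin: on the bench under the middle of the trough; z up. The trough runs along y; the neck's heel belongs at its +y end, away from the hasp. Hinge block of the hasp at x +30 to +46, y -77 to -33, top z = 54.
- trough (a point): Centre of the trough's floor, 12 mm above the jig's origin, axes as the jig's. The trough is 42 mm wide (x +-21), 202 mm long (y +-101), with cheeks 10 mm thick and 14 mm high only near its ends (y -97 to -75 and +61 to +95) and end bars 12 mm high; between the cheeks its sides are open.
- hasp_hinge (a point): Middle of the hasp's hinge axis, at (38, -55, 46) mm in the jig's frame; the axis is parallel to the jig's y. Axes as the jig's.
- hasp (a joint): Angle of the hasp in rad: 0 = closed, lying level towards the jig's -x with its fork down over the staple (a stop); grows as it is raised; 1.57 = upright; up to 2.4 = leaning back to the jig's +x. Stiff hinge: it stays where it is left and needs about 2 to 4 N at the fork to swing.
- hasp_grip (a point): On the hasp's centre line, 88 mm from the hinge axis: at angle q it is at hinge + 88 mm * (-cos q, 0, sin q) in the jig's frame. The hasp is a steel bar 24 mm wide (along the jig's y), 12 mm thick, 128 mm long from the axis, the last 28 mm a fork of two 7 mm prongs. It can be pinched across its width or pressed down from above.
- staple (a point): Top of the wire staple, at (-74, -55, 66) mm in the jig's frame, standing on a wooden seat 20 x 26 mm, top at z = 39. The closed hasp's fork straddles it.
- hasp_fork (a point): Middle of the fork, 114 mm from the hinge axis.
- neck: Ukulele neck blank, brown wood, loose: shaft 190 (x +-95) x 34 (y) x 26 mm high, with a heel block 34 x 34 mm at the +x end (x 61 to 95) rising to 44 mm. Origin: centre of the underside; z up through the heel. About 0.14 kg, centre of mass near x = +9 mm. Seated, its origin is at the trough's centre and its x points along the jig's +y.
- neck_heel (a point): Centre of the heel's top face: (78, 0, 44) mm from the neck's origin.
- block: Sanding block lying in the trough at the start: light wood with a cork sole, 34 (x) x 70 (y) x 28 (z) mm, about 0.06 kg, loose. Origin: centre of the underside.
- tray: Open wooden tray, fixed: 140 (x) x 210 (y) x 32 (z) mm outside, walls and floor 5 mm. Origin: centre of the underside on the bench.
- tin: Bystander: round steel tin, 52 mm diameter, 28 mm high, standing in the tray near one end (the tray's +y). Origin: centre of the underside.
- offcut: Bystander: plain straight offcut of the neck's wood without heel, 150 (x) x 30 (y) x 20 (z) mm, beside the neck. Origin: centre of the underside.
- glue: Bystander: white glue bottle, 48 mm diameter, 150 mm high, near the neck. Origin: centre of the underside.
- jar: Bystander: small glass jar with a metal cap, 42 mm diameter, 50 mm high, near the neck's heel. Origin: centre of the underside.

How it is judged:
By the outcome, as a careful person would: the job done as asked, in the order asked, and still so for the second after the job is handed in, with the robot touching nothing.
It also fails if it takes over 72 s, if anything falls off the work surface, if the arm or the gripper's body presses on something with over 40 N, if the wrist force passes 120 N, or if a joint passes its speed limit or range.

## Working session

There is one attempt and no reset: what is moved stays moved. The work goes in short steps, Python scripts to look and compute and a shell command to move; the robot and the scene stay as the last step left them, time stands still between calls to the robot, and variables do not carry over. Pictures are saved under pics/ and viewed, at most 10 in all, crops included, and the job is handed in when it is done.

```bash
ls; mkdir -p pics; cat > h.py <<'E'
import numpy as np, cv2
from scipy.spatial.transform import Rotation as R
from workcell import readout, imaging, bot, spotter
def K(n):
    i=imaging.camera_info(n); f=210/np.tan(np.radians(i["vertical_fov"])/2); return f,i["cx"],i["cy"],i
def ext(n,obs=None):
    i=imaging.camera_info(n)
    if "extrinsics" in i: return np.array(i["extrinsics"])
    o=obs or readout.get_obs(); T=np.eye(4); T[:3,:3]=R.from_euler('xyz',o["tcp_rot"],degrees=True).as_matrix(); T[:3,3]=o["ee_pos"]
    return T@np.array(i["tool_from_camera"])
def cloud(n,d,E):
    f,cx,cy,_=K(n); v,u=np.mgrid[:420,:560]
    P=np.stack([(u-cx)/f*d,(v-cy)/f*d,d],-1)@E[:3,:3].T+E[:3,3]; P[d<=0]=np.nan; return P
def onz(n,uv,z,E):
    f,cx,cy,_=K(n); r=E[:3,:3]@np.array([(uv[0]-cx)/f,(uv[1]-cy)/f,1]); return E[:3,3]+r*(z-E[2,3])/r[2]
def toolrot(o): return o["tcp_rot"]
def save(n,p): cv2.imwrite(p,p and cv2.cvtColor(n,cv2.COLOR_RGB2BGR))
E
python3 - <<'E'
from h import *
o=readout.get_obs(); print(o)
ims=[]
for n in ["scene","top"]:
    p,d=imaging.camera(n); E=ext(n); np.savez(f"{n}0.npz",p=p,d=d,E=E)
    save(p,f"pics/{n}0.png"); print(n,E[:3,3].round(3),K(n)[:3])
    C=cloud(n,d,E)
    for t in ["jig","trough","hasp_hinge","hasp_grip","staple","hasp_fork","neck","neck_heel","block","tray","tin","offcut","glue","jar"]:
        for m in spotter.mark_of(n,t)[:2]:
            u,v=np.round(m["uv"]).astype(int); 
            print(t,round(m["confidence"],2),np.round(m["uv"]),C[min(max(v,0),419),min(max(u,0),559)].round(3))
E
```

```text
pics
{'time': 0.0, 'q': array([7.70619597e+01, 5.01056810e+00, 1.00337558e+01, 9.51006376e+01,
       2.76347677e-03, 8.99991555e+01]), 'qd': array([-0.01318413, -0.09114283, -0.10823853, -0.10719505, -0.02835836,
        0.08519186]), 'joint_efforts': array([-3.70910784e-03, -5.20395827e+01,  4.64796603e+01,  1.65913295e-02,
       -3.08947128e-04,  7.58494025e-06]), 'ee_pos': array([0.12306791, 0.53577432, 0.20798195]), 'tcp_rot': array([-1.79922550e+02, -2.76461584e-03,  1.67062801e+02]), 'wrist_force': array([-0.17311678, -0.1352241 , -0.14765854]), 'torque': array([ 0.00737886, -0.01990196, -0.00150773]), 'grasp_force': 0.0, 'opening': 0.0852408641633694}
scene [ 1.274 -0.094  0.737] (np.float64(404.16683305746426), 280.36342983741406, 203.99500195553267)
jig 0.57 [274. 214.] [ 0.503 -0.025  0.027]
trough 0.88 [277. 213.] [ 0.506 -0.017  0.032]
trough 0.3 [281. 212.] [ 0.507 -0.007  0.035]
hasp_hinge 0.94 [251. 215.] [ 0.525 -0.085  0.05 ]
hasp_grip 0.6 [249. 194.] [ 0.543 -0.086  0.134]
hasp_grip 0.45 [252. 184.] [ 0.339 -0.072  0.002]
staple 0.68 [252. 183.] [ 0.334 -0.072  0.
[... 677 characters left out ...]
4778949920442)
jig 0.88 [280. 218.] [ 0.482 -0.024  0.036]
trough 0.95 [279. 214.] [ 0.493 -0.022  0.042]
hasp_hinge 0.9 [301. 200.] [ 0.526 -0.081  0.087]
hasp_hinge 0.35 [160. 184.] [0.579 0.292 0.101]
hasp_grip 0.57 [303. 196.] [ 0.534 -0.085  0.132]
staple 0.94 [296. 242.] [ 0.415 -0.066  0.062]
hasp_fork 0.67 [303. 186.] [ 0.572 -0.092  0.005]
neck 0.73 [135. 216.] [0.499 0.381 0.026]
neck_heel 0.85 [100. 224.] [0.479 0.474 0.041]
block 0.81 [276. 212.] [ 0.499 -0.014  0.04 ]
tray 0.57 [410. 215.] [ 0.481 -0.389  0.006]
tin 0.51 [385. 216.] [ 0.479 -0.313  0.035]
offcut 0.82 [136. 245.] [0.418 0.381 0.019]
glue 0.9 [160. 187.] [0.572 0.294 0.093]
jar 0.57 [103. 198.] [0.55  0.462 0.049]
```

```bash
python3 - <<'E'
import cv2
a=cv2.imread('pics/scene0.png')[120:290,90:510]; b=cv2.imread('pics/top0.png')[150:290,60:480]
cv2.imwrite('pics/both.png',cv2.vconcat([cv2.resize(a,(760,308)),cv2.resize(b,(760,253))]))
E
```

```text
(no output)
```

View pics/both.png

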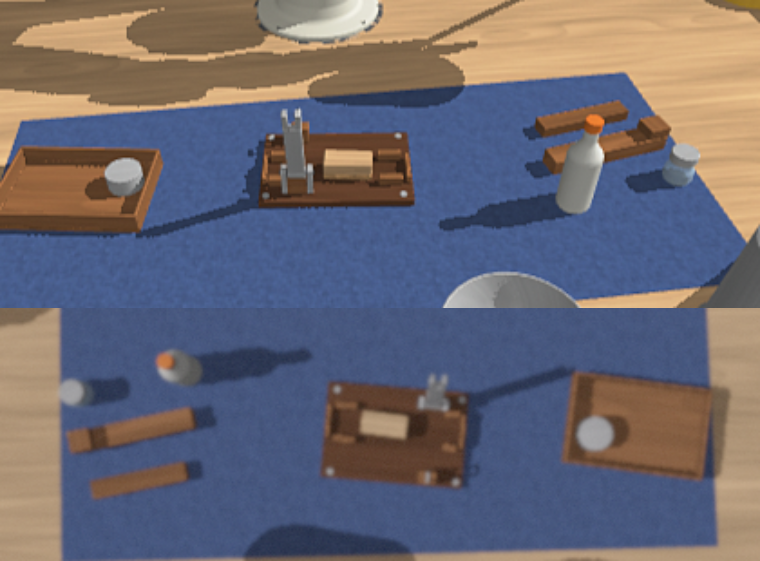

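Top view: the tray is on the right with the tin at its +y end, the jig is in the middle with the hasp about upright, and the neck has its heel at +y. The glue bottle and jar are beside the neck on the +x side, the offcut on the -x side. Next I refine the poses from the depth data.

```bash
python3 - <<'E'
from h import *
z=np.load('top0.npz'); C=cloud('top',z['d'],z['E'])
def rect(lo,hi,zlo,zhi,n=''):
    m=np.all((C[...,:2]>lo)&(C[...,:2]<hi),-1)&(C[...,2]>zlo)&(C[...,2]<zhi)
    P=C[m]; r=cv2.minAreaRect((P[:,:2]*1000).astype(np.float32)); print(n,len(P),np.round(r[0]),np.round(r[1]),round(r[2],1),P[:,2].mean().round(3))
rect((.36,-.2),(.61,.12),.008,.018,'jigbase')
rect((.47,-.06),(.53,.06),.035,.048,'block')
rect((.45,.28),(.54,.52),.018,.035,'neckshaft')
rect((.45,.43),(.52,.52),.038,.05,'heel')
rect((.38,.25),(.45,.5),.012,.03,'offcut')
rect((.3,-.6),(.65,-.25),.025,.038,'tray')
rect((.44,-.36),(.52,-.27),.022,.04,'tin')
rect((.5,.42),(.6,.5),.04,.06,'jar')
rect((.5,.24),(.65,.35),.02,.17,'glue')
rect((.5,-.15),(.62,-.03),.08,.2,'hasp')
print(imaging.camera_info("wrist"))
E
```

```text
jigbase 2969 [484. -41.] [243. 320.] 0.8 0.012
block 281 [495. -13.] [47. 94.] 4.4 0.04
neckshaft 700 [517. 385.] [ 75. 181.] 9.4 0.026
heel 151 [483. 463.] [34. 36.] 11.1 0.044
offcut 568 [419. 380.] [ 30. 150.] 10.0 0.019
tray 751 [ 482. -390.] [213. 140.] 80.9 0.032
tin 348 [ 476. -317.] [69. 78.] 81.8 0.032
jar 162 [538. 471.] [76. 37.] 2.2 0.049
glue 537 [554. 315.] [ 60. 114.] 82.7 0.073
hasp 125 [539. -80.] [24. 32.] 84.3 0.136
{'vertical_fov': 68.20564315897002, 'cx': 284.4331105052632, 'cy': 208.99833460890088, 'tool_from_camera': array([[-6.67599444e-04, -9.59002475e-01, -2.83396909e-01,
         7.18586048e-02],
       [ 9.99999713e-01, -5.38873248e-04, -5.32181082e-04,
        -3.89367402e-04],
       [ 3.57647961e-04, -2.83397183e-01,  9.59002559e-01,
        -1.65774410e-01],
       [ 0.00000000e+00,  0.00000000e+00,  0.00000000e+00,
         1.00000000e+00]])}
```

```bash
python3 -m jog '[{"rotation":[0,0,-42],"translation":[190,-280,90],"grip":85},{"rotation":[0,0,-42],"translation":[190,-280,90],"grip":85},{"rotation":[0,0,-42],"translation":[190,-280,90],"grip":85},{"rotation":[0,0,-42],"translation":[190,-280,90],"grip":85},{"rotation":[0,0,-42],"translation":[190,-280,90],"grip":85},{"rotation":[0,0,-85],"translation":[360,-550,90],"grip":85},{"rotation":[0,0,-85],"translation":[360,-550,90],"grip":85},{"rotation":[0,0,-85],"translation":[360,-550,90],"grip":85},{"rotation":[0,0,-85],"translation":[360,-550,90],"grip":85},{"rotation":[0,0,-85],"translation":[360,-550,90],"grip":85},{"rotation":[0,0,-85],"translation":[360,-550,90],"grip":85},{"rotation":[0,0,-85],"translation":[360,-550,90],"grip":85},{"rotation":[0,0,-85],"translation":[360,-550,90],"grip":85},{"rotation":[0,0,-85],"translation":[360,-550,90],"grip":85},{"rotation":[0,0,-85],"translation":[360,-550,90],"grip":85},{"rotation":[0,0,-85],"translation":[360,-550,90],"grip":85}]' 40
```

```text
time: 3.1
ee_pos: [0.4828, -0.0137, 0.2986]
tcp_rot: [-180.0, -0.0, 82.0]
wrist_force: [0.3, -0.0, 0.7]
opening: 0.0852
grasp_force: 0.0
```

```bash
python3 - <<'E'
from h import *
o=readout.get_obs(); E=ext("wrist",o); p,d=imaging.camera("wrist"); np.savez("w1.npz",p=p,d=d,E=E); save(p,"pics/w1.png")
C=cloud("wrist",d,E)
for t in ["trough","hasp_hinge","hasp_grip","staple","hasp_fork","block","jig"]:
    for m in spotter.mark_of("wrist",t)[:2]:
        u,v=np.clip(np.round(m["uv"]).astype(int),0,[559,419]); print(t,round(m["confidence"],2),np.round(m["uv"]),C[v,u].round(4))
def rect(zlo,zhi,n,lo=(.3,-.2),hi=(.7,.15)):
    m=(np.all((C[...,:2]>lo)&(C[...,:2]<hi),-1)&(C[...,2]>zlo)&(C[...,2]<zhi)).astype(np.uint8)
    k,l,s,_=cv2.connectedComponentsWithStats(m)
    for i in np.argsort(-s[1:,4])[:4]+1:
        if s[i,4]<100: continue
        P=C[l==i]; r=cv2.minAreaRect((P[:,:2]*1000).astype(np.float32)); print(n,len(P),np.round(r[0],1),np.round(r[1],1),round(r[2],1),P[:,2].mean().round(4))
rect(.009,.016,'base'); rect(.036,.044,'block/seat'); rect(.022,.03,'cheek');rect(.05,.058,'hblock');rect(.1,.2,'hasp')
E
```

```text
hasp_hinge 0.79 [315. 214.] [ 0.5168 -0.0749  0.0568]
hasp_grip 0.8 [339. 234.] [ 0.5355 -0.0739  0.1428]
staple 0.58 [286. 170.] [ 0.4854 -0.0116  0.0412]
staple 0.57 [232. 216.] [ 0.4041 -0.0606  0.061 ]
hasp_fork 0.82 [351. 244.] [ 0.5464 -0.0842  0.1505]
block 0.96 [289. 159.] [0.4915 0.0026 0.0404]
jig 0.86 [290. 164.] [ 0.4919 -0.0041  0.0416]
jig 0.22 [299. 342.] [ 0.4671 -0.2998  0.0336]
base 12082 [476.4 -15.8] [219.8 150.3] 83.6 0.0124
block/seat 1256 [492.1  -1. ] [70.3 33.8] 80.3 0.0402
block/seat 184 [409.9 -63.5] [26.2 19.6] 84.6 0.0394
cheek 198 [472.   63.2] [33.8  9.6] 81.5 0.0263
cheek 187 [523.7  57.2] [33.8  8.3] 83.1 0.0264
cheek 186 [500.4  86. ] [ 5.9 51. ] 84.0 0.0243
cheek 135 [ 477.3 -120.1] [ 6.8 50.5] 84.7 0.0243
hblock 190 [519.7 -76.1] [47.3 15.3] 81.4 0.0537
hasp 881 [539.4 -78. ] [24.7 27.2] 82.2 0.1449
```

View pics/w1.png

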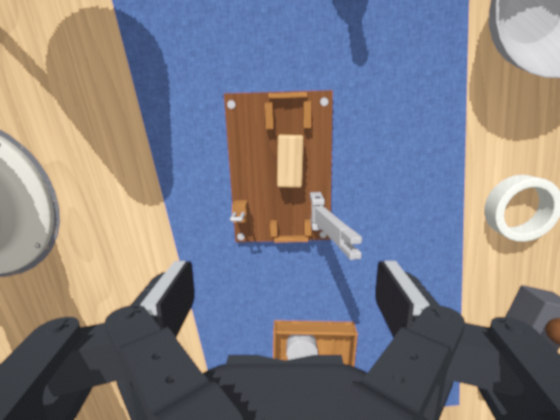

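The wrist view shows the jig with the block at pixel (290,160), the hasp leaning back with its fork near (350,245), and the staple at (238,212). This gives a jig origin of about (489,-17) mm with yaw -6.4°. The block is at (492,-1) with yaw about -9.7°, and the hasp angle is about 1.76 rad.

```bash
python3 -m jog '[{"rotation":[0,0,-2],"translation":[9,13,-50],"grip":85},{"rotation":[0,0,-2],"translation":[9,13,-100],"grip":85},{"rotation":[0,0,-2],"translation":[9,13,-150],"grip":70},{"rotation":[0,0,-2],"translation":[9,13,-200],"grip":60},{"rotation":[0,0,-2],"translation":[9,13,-230],"grip":60},{"rotation":[0,0,-2],"translation":[9,13,-255],"grip":60},{"rotation":[0,0,-2],"translation":[9,13,-272],"grip":60},{"rotation":[0,0,-2],"translation":[9,13,-284],"grip":60},{"rotation":[0,0,-2],"translation":[9,13,-284],"grip":60},{"rotation":[0,0,-2],"translation":[9,13,-284],"grip":20},{"rotation":[0,0,-2],"translation":[9,13,-284],"grip":20},{"rotation":[0,0,-2],"translation":[9,13,-284],"grip":20},{"rotation":[0,0,-2],"translation":[9,13,-284],"grip":20},{"rotation":[0,0,-2],"translation":[9,13,-284],"grip":20},{"rotation":[0,0,-2],"translation":[9,13,-284],"grip":20},{"rotation":[0,0,-2],"translation":[9,13,-279],"grip":20},{"rotation":[0,0,-2],"translation":[9,13,-270],"grip":20}]' 30
```

```text
time: 5.2
ee_pos: [0.492, -0.001, 0.029]
tcp_rot: [-180.0, 0.0, 80.1]
wrist_force: [0.6, 1.0, -0.8]
opening: 0.0195
grasp_force: 0.0
```

```bash
python3 - <<'E'
from h import *
o=readout.get_obs(); E=ext("wrist",o); p,d=imaging.camera("wrist"); np.savez("w2.npz",p=p,d=d,E=E)
p2,d2=imaging.camera("scene"); C=cloud("wrist",d,E)
a=cv2.resize(p2[170:250,220:340],(400,267)); save(np.vstack([cv2.resize(p,(400,300)),a]),"pics/c2.png")
print(o["ee_pos"],o["opening"],[ (m["confidence"],m["uv"]) for m in spotter.mark_of("scene","block")])
E
```

```text
[ 0.49195589 -0.00098958  0.02902414] 0.019495830386947605 [(0.6, [281.6, 216.7])]
```

View pics/c2.png

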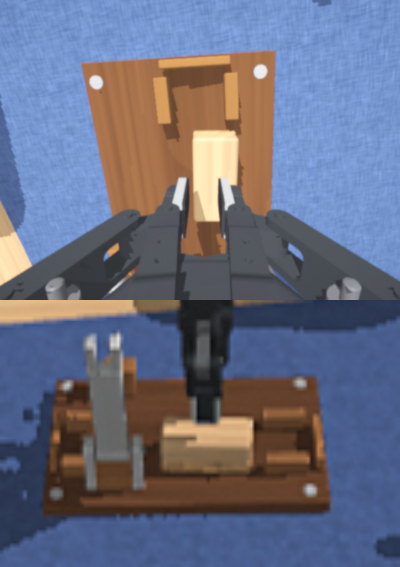

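```bash
python3 - <<'E'
from h import *
z=np.load('w2.npz'); C=cloud('wrist',z['d'],z['E'])*1000; p=z['p']
for v in range(180,330,12):
    print(v,[tuple(C[v,u].round().astype(int)[[0,2]]) if C[v,u,0]==C[v,u,0] else None for u in range(236,345,9)])
m=((C[...,2]>36)&(C[...,2]<44)&(abs(C[...,0]-492)<50)&(abs(C[...,1])<70)).astype(np.uint8)
k,l,s,_=cv2.connectedComponentsWithStats(m)
i=1+np.argmax(s[1:,4]); P=C[l==i]; print(cv2.minAreaRect(P[:,:2].astype(np.float32)),P[:,2].mean())
E
```

```text
180 [(np.int64(470), np.int64(12)), (np.int64(475), np.int64(13)), (np.int64(480), np.int64(12)), (np.int64(486), np.int64(12)), (np.int64(491), np.int64(13)), (np.int64(496), np.int64(12)), (np.int64(501), np.int64(13)), (np.int64(507), np.int64(11)), (np.int64(512), np.int64(12)), (np.int64(517), np.int64(12)), (np.int64(523), np.int64(13)), (np.int64(528), np.int64(12)), (np.int64(533), np.int64(13))]
192 [(np.int64(468), np.int64(13)), (np.int64(473), np.int64(12)), (np.int64(479), np.int64(13)), (np.int64(484), np.int64(13)), (np.int64(492), np.int64(38)), (np.int64(496), np.int64(38)), (np.int64(501), np.int64(37)), (np.int64(505), np.int64(38)), (np.int64(510), np.int64(38)), (np.int64(515), np.int64(38)), (np.int64(519), np.int64(39)), (np.int64(527), np.int64(13)), (np.int64(532), np.int64(13))]
204 [(np.int64(467), np.int64(13)), (np.int64(472), np.int64(12)), (np.int64(477), np.int64(13)), (np.int64(483), np.int64(12)), (np.int64(491), np.int64(41)), (np.int64(495), np.int64(41)), (np.int64(500), np.int64(41)), None, (np.int64(509), np.int64(41)), (np.int64(514), np.int64(
[... 3586 characters left out ...]
12)), (np.int64(492), np.int64(12)), (np.int64(501), np.int64(81)), (np.int64(504), np.int64(98)), None, (np.int64(510), np.int64(108)), (np.int64(513), np.int64(109))]
324 [(np.int64(481), np.int64(121)), (np.int64(484), np.int64(121)), (np.int64(480), np.int64(94)), (np.int64(466), np.int64(12)), (np.int64(472), np.int64(12)), (np.int64(478), np.int64(12)), (np.int64(484), np.int64(11)), (np.int64(491), np.int64(12)), (np.int64(497), np.int64(13)), (np.int64(504), np.int64(97)), (np.int64(506), np.int64(121)), (np.int64(509), np.int64(122)), (np.int64(511), np.int64(121))]
((501.002197265625, -2.488201141357422), (70.07795715332031, 34.046058654785156), 80.16822814941406) 40.32965334749946
```

```bash
python3 -m jog '[{"rotation":[0,0,0],"translation":[0,0,50],"grip":20},{"rotation":[0,0,0],"translation":[0,0,100],"grip":50},{"rotation":[0,0,0],"translation":[0,0,100],"grip":50}]'; python3 - <<'E'
from h import *
o=readout.get_obs(); p,d=imaging.camera("scene"); C=cloud("scene",d,ext("scene"))*1000
print(o["ee_pos"],o["opening"])
m=(abs(C[...,0]-492)<70)&(abs(C[...,1]+1)<30)&(C[...,2]>75)
P=C[m]; 
for zz in range(75,200,8):
    q=P[(P[:,2]>zz)&(P[:,2]<=zz+8)]
    if len(q): print(zz,len(q),q.min(0).round(),q.max(0).round())
save(cv2.resize(p[130:250,220:360],(700,600)),"pics/s3.png")
E
```

```text
time: 5.65
ee_pos: [0.4948, -0.001, 0.1353]
tcp_rot: [179.5, -0.1, 80.1]
wrist_force: [0.6, 0.3, 0.1]
opening: 0.0485
grasp_force: 0.0
[ 0.49484239 -0.00097431  0.13534006] 0.04845416155298145
155 1 [523.   2. 163.] [523.   2. 163.]
163 14 [521. -17. 163.] [527.   1. 170.]
171 28 [520. -17. 171.] [532.   2. 179.]
179 23 [521. -17. 180.] [532.   2. 187.]
187 25 [521. -19. 187.] [533.   1. 195.]
195 1 [532.  -6. 196.] [532.  -6. 196.]
```

View pics/s3.png

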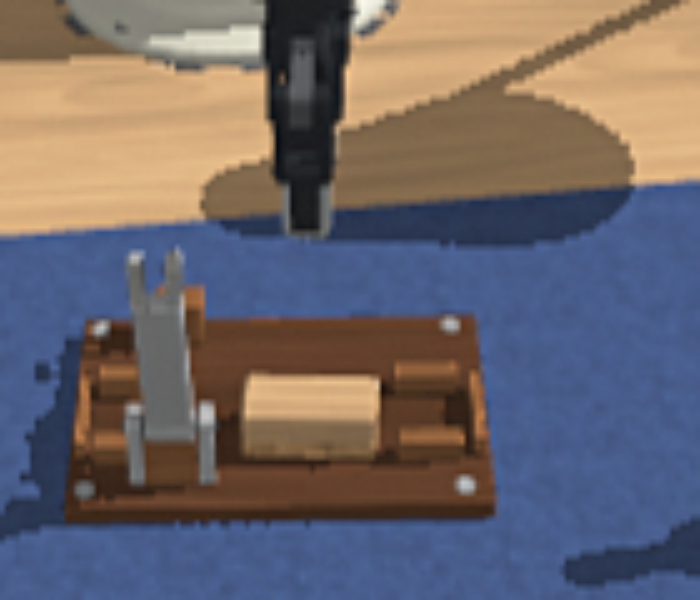

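```bash
cat >> h.py <<'E'
def rects(C,zlo,zhi,n,lo,hi,k=2,mn=40):
    m=(np.all((C[...,:2]>lo)&(C[...,:2]<hi),-1)&(C[...,2]>zlo)&(C[...,2]<zhi)).astype(np.uint8)
    _,l,s,_=cv2.connectedComponentsWithStats(m)
    for i in np.argsort(-s[1:,4])[:k]+1:
        if s[i,4]<mn: continue
        P=C[l==i]; r=cv2.minAreaRect((P[:,:2]*1000).astype(np.float32)); print(n,len(P),np.round(r[0],1),np.round(r[1],1),round(r[2],1),P[:,2].mean().round(4))
E
python3 - <<'E'
from h import *
o=readout.get_obs(); print(o['ee_pos'],o['tcp_rot'],o['q'].round(1))
E=ext("wrist",o); p,d=imaging.camera("wrist"); C=cloud("wrist",d,E)
rects(C,.036,.044,'wrist block',(.45,-.05),(.56,.05))
f=(C[...,2]>.14)&(C[...,2]<.2); T=(C-o['ee_pos'])[f]*1000; v,u=np.where(f)
for r in range(v.min(),v.min()+12,3):
    print(r,(C[r][f[r]]*1000)[::6].round().astype(int).tolist()[:12])
for n in ["scene","top"]:
    p,d=imaging.camera(n); C=cloud(n,d,ext(n))
    rects(C,.035,.045,n+' block',(.45,-.05),(.56,.06))
    rects(C,.006,.018,n+' base',(.37,-.15),(.59,.12))
    f=(C[...,2]>.12)&(abs(C[...,0]-.492)<.08)&(abs(C[...,1])<.04)
    Q=C[f]*1000; print(n,len(Q)); 
    if n=="scene": q=Q[Q[:,2]<Q[:,2].min()+15]; print(q.min(0),q.max(0))
E
```

```text
[ 0.49397074 -0.00098318  0.13218833] [ 1.79665469e+02 -5.71396583e-02  8.00597774e+01] [-0.1 -3.9 -7.4 86.2 -0.  99.8]
wrist block 3019 [501.1  -2.6] [69.5 34.1] 80.2 0.0403
251 [[465, 15, 162], [467, 14, 162], [470, 14, 162], [522, 5, 163], [524, 5, 164]]
254 [[465, 15, 165], [468, 14, 165], [470, 14, 166], [520, 4, 163], [523, 4, 165], [526, 5, 167]]
257 [[464, 15, 169], [467, 15, 169], [470, 14, 168], [470, 10, 160], [521, 5, 169], [524, 5, 169], [526, 4, 169]]
260 [[465, 15, 172], [468, 15, 172], [470, 14, 171], [470, 10, 163], [520, 4, 170], [523, 5, 173], [525, 5, 173]]
scene block 271 [502.1  -4.7] [70.3 34.4] 84.0 0.0406
scene base 2109 [477.2 -19.1] [224.2 157.1] 82.7 0.0131
scene 5812
[467.30219323 -16.97318111 155.32334672] [530.78871142  11.39346216 170.05384388]
top base 641 [ 469.2 -104.4] [ 49.1 149.9] 81.8 0.0119
top 3746
```

The fingertips really sit about 26 mm behind the reported TCP, so the first close was too high and only nudged the block to (501,-2.6). I'll grip again, lower.

```bash
python3 -m jog '[{"rotation":[0,0,0],"translation":[9,-2,-20],"grip":62},{"rotation":[0,0,0],"translation":[9,-2,-50],"grip":62},{"rotation":[0,0,0],"translation":[9,-2,-80],"grip":62},{"rotation":[0,0,0],"translation":[9,-2,-105],"grip":62},{"rotation":[0,0,0],"translation":[9,-2,-122],"grip":62},{"rotation":[0,0,0],"translation":[9,-2,-135],"grip":62},{"rotation":[0,0,0],"translation":[9,-2,-135],"grip":62},{"rotation":[0,0,0],"translation":[9,-2,-135],"grip":25},{"rotation":[0,0,0],"translation":[9,-2,-135],"grip":25},{"rotation":[0,0,0],"translation":[9,-2,-135],"grip":25},{"rotation":[0,0,0],"translation":[9,-2,-135],"grip":25},{"rotation":[0,0,0],"translation":[9,-2,-135],"grip":25},{"rotation":[0,0,0],"translation":[9,-2,-135],"grip":25}]' 30
```

```text
time: 7.15
ee_pos: [0.5019, -0.003, -0.0053]
tcp_rot: [179.9, -0.0, 80.1]
wrist_force: [-0.1, 0.8, 6.1]
opening: 0.0338
grasp_force: 31.2
```

```bash
python3 -m jog '[{"rotation":[0,0,0],"translation":[0,0,20],"grip":25},{"rotation":[0,0,0],"translation":[0,0,60],"grip":25},{"rotation":[0,0,0],"translation":[0,0,110],"grip":25},{"rotation":[0,0,0],"translation":[0,0,160],"grip":25},{"rotation":[0,0,0],"translation":[0,0,200],"grip":25},{"rotation":[0,0,0],"translation":[-5,-30,200],"grip":25},{"rotation":[0,0,0],"translation":[-25,-426,200],"grip":25},{"rotation":[0,0,0],"translation":[-25,-426,200],"grip":25},{"rotation":[0,0,0],"translation":[-25,-426,200],"grip":25},{"rotation":[0,0,0],"translation":[-25,-426,200],"grip":25},{"rotation":[0,0,0],"translation":[-25,-426,200],"grip":25},{"rotation":[0,0,0],"translation":[-25,-426,200],"grip":25},{"rotation":[0,0,0],"translation":[-25,-426,200],"grip":25},{"rotation":[0,0,0],"translation":[-25,-426,200],"grip":25},{"rotation":[0,0,0],"translation":[-25,-426,200],"grip":25},{"rotation":[0,0,0],"translation":[-25,-426,200],"grip":25}]'; python3 - <<'E'
from h import *
o=readout.get_obs(); print(o['ee_pos'],o['grasp_force'],o['opening'],o['q'].round(1))
p,d=imaging.camera("wrist");E=ext("wrist",o);C=cloud("wrist",d,E)
rects(C,.026,.036,'tray',(.3,-.6),(.65,-.2),5)
rects(C,.003,.008,'trayfloor',(.3,-.6),(.65,-.2),2)
print([(m['confidence'],m['uv']) for m in spotter.mark_of("wrist","tin")]); save(p,"pics/w4.png")
E
```

```text
time: 8.75
ee_pos: [0.4756, -0.4298, 0.1926]
tcp_rot: [-179.9, -0.1, 79.9]
wrist_force: [0.2, 0.8, -1.1]
opening: 0.0334
grasp_force: 30.4
[ 0.47556844 -0.42979936  0.19260933] 30.39079128066078 0.033424218251970395 [-42.1  17.8  23.2  95.5   0.   57.9]
tray 3479 [ 479.3 -388.1] [209.8 140.6] 80.8 0.0315
tray 2329 [ 469.1 -323. ] [50.9 51.1] 33.8 0.0333
trayfloor 16576 [ 479.2 -388.3] [201.6 131.1] 80.7 0.0054
[(0.72, [259.1, 87.2])]
```

View pics/w4.png

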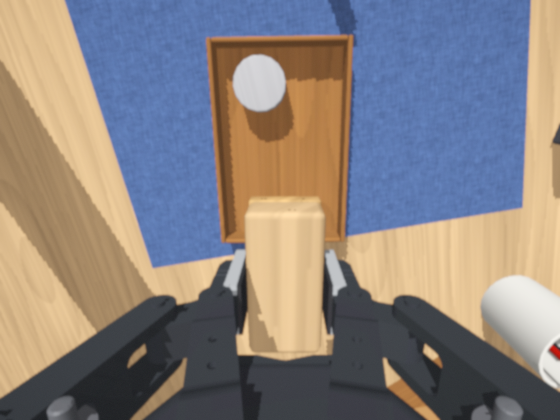

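The block is held at the pads. The tray is centred at (479,-388), and the tin is well clear at pixel (259,87). Lowering.

```bash
python3 -m jog '[{"rotation":[0,0,0],"translation":[0,0,-40],"grip":25},{"rotation":[0,0,0],"translation":[0,0,-85],"grip":25},{"rotation":[0,0,0],"translation":[0,0,-130],"grip":25},{"rotation":[0,0,0],"translation":[0,0,-165],"grip":25},{"rotation":[0,0,0],"translation":[0,0,-185],"grip":25},{"rotation":[0,0,0],"translation":[0,0,-198],"grip":25},{"rotation":[0,0,0],"translation":[0,0,-205],"grip":25},{"rotation":[0,0,0],"translation":[0,0,-205],"grip":25},{"rotation":[0,0,0],"translation":[0,0,-205],"grip":55},{"rotation":[0,0,0],"translation":[0,0,-205],"grip":55},{"rotation":[0,0,0],"translation":[0,0,-205],"grip":55},{"rotation":[0,0,0],"translation":[0,0,-195],"grip":55},{"rotation":[0,0,0],"translation":[0,0,-160],"grip":55},{"rotation":[0,0,0],"translation":[0,0,-110],"grip":55},{"rotation":[0,0,0],"translation":[0,0,-60],"grip":55},{"rotation":[0,0,0],"translation":[0,0,-10],"grip":85},{"rotation":[0,0,0],"translation":[0,0,30],"grip":85},{"rotation":[0,0,0],"translation":[0,0,30],"grip":85}]'; python3 - <<'E'
from h import *
o=readout.get_obs(); print(o['ee_pos'])
p,d=imaging.camera("wrist");E=ext("wrist",o);C=cloud("wrist",d,E)
rects(C,.028,.042,'top',(.42,-.48),(.53,-.28),3)
E
```

```text
time: 10.65
ee_pos: [0.4772, -0.43, 0.2318]
tcp_rot: [179.5, 0.3, 80.1]
wrist_force: [1.4, -0.0, -0.1]
opening: 0.0851
grasp_force: 0.0
[ 0.47723131 -0.43004623  0.23180932]
top 1853 [ 469.2 -323. ] [50.9 51.1] 34.5 0.0333
top 1623 [ 476.9 -428. ] [69.  33.1] 80.6 0.0332
top 437 [ 484.8 -285.5] [ 5.5 92. ] 80.7 0.0318
```

```bash
python3 -m jog '[{"rotation":[0,0,0],"translation":[2,40,40],"grip":85},{"rotation":[0,0,5],"translation":[5,200,76],"grip":85},{"rotation":[0,0,5],"translation":[5,200,76],"grip":85},{"rotation":[0,0,5],"translation":[5,200,76],"grip":85},{"rotation":[0,0,10],"translation":[5,400,76],"grip":85},{"rotation":[0,0,10],"translation":[5,400,76],"grip":85},{"rotation":[0,0,10],"translation":[5,400,76],"grip":85},{"rotation":[0,0,10],"translation":[5,400,76],"grip":85},{"rotation":[0,0,21],"translation":[20,780,76],"grip":85},{"rotation":[0,0,21],"translation":[20,780,76],"grip":85},{"rotation":[0,0,21],"translation":[20,780,76],"grip":85},{"rotation":[0,0,21],"translation":[20,780,76],"grip":85},{"rotation":[0,0,21],"translation":[20,780,76],"grip":85},{"rotation":[0,0,21],"translation":[20,780,76],"grip":85},{"rotation":[0,0,21],"translation":[20,780,76],"grip":85},{"rotation":[0,0,21],"translation":[20,780,76],"grip":85},{"rotation":[0,0,21],"translation":[20,780,76],"grip":85},{"rotation":[0,0,21],"translation":[20,780,76],"grip":85},{"rotation":[0,0,21],"translation":[20,780,76],"grip":85},{"rotation":[0,0,21],"translation":[20,780,76],"grip":85}]'; python3 - <<'E'
from h import *
o=readout.get_obs(); print(o['ee_pos'],o['tcp_rot'],o['q'].round(1))
p,d=imaging.camera("wrist");E=ext("wrist",o);C=cloud("wrist",d,E)
a,b=(.36,.22),(.62,.56)
rects(C,.022,.030,'shaft',a,b,3); rects(C,.039,.052,'heel/jar',a,b,4); rects(C,.016,.0225,'offcut',a,b,3); rects(C,.06,.16,'glue',a,b,3)
save(p,"pics/w5.png")
E
```

```text
time: 12.7
ee_pos: [0.4963, 0.3497, 0.3003]
tcp_rot: [180.0, -0.0, 101.0]
wrist_force: [0.3, 0.2, -0.4]
opening: 0.0853
grasp_force: 0.0
[0.49626794 0.34974618 0.30026256] [ 1.79965547e+02 -8.38602582e-03  1.00975044e+02] [ 35.2  17.   34.5 107.5  -0.  114.2]
shaft 2736 [497.2 372.5] [ 34.  156.5] 10.5 0.0263
shaft 63 [544.8 469. ] [16.5 38.6] 36.5 0.0239
heel/jar 784 [553.6 475.4] [36.9 37.6] 15.9 0.05
heel/jar 777 [480.1 465.6] [33.3 33.2] 10.9 0.0442
heel/jar 86 [575.5 319.9] [44.9 15.9] 37.0 0.0457
offcut 2355 [416.  382.7] [ 30.3 149.2] 10.0 0.0202
offcut 75 [546.6 468.1] [20.3 41. ] 45.5 0.02
glue 1499 [582.7 310.5] [47.  40.1] 38.5 0.1117
```

View pics/w5.png

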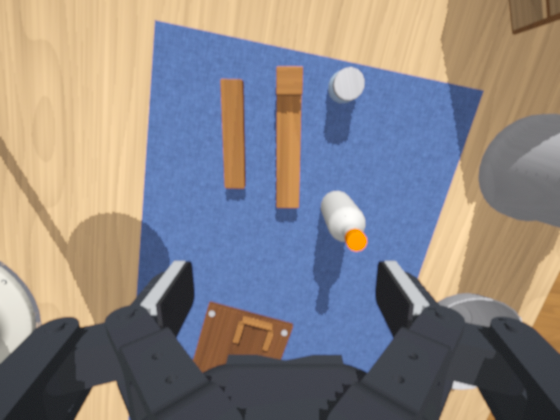

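The wrist view shows the neck centred near pixel (288,140) with the heel at (289,80). The offcut is at (233,133), the jar at (346,85) and the glue bottle at (345,220). The neck origin is about (494,389) with yaw 100.5°, so I'll grasp at neck x = +12 mm.

```bash
python3 -m jog '[{"rotation":[0,0,-0.5],"translation":[-4,51,-20],"grip":62},{"rotation":[0,0,-0.5],"translation":[-4,51,-70],"grip":62},{"rotation":[0,0,-0.5],"translation":[-4,51,-120],"grip":62},{"rotation":[0,0,-0.5],"translation":[-4,51,-170],"grip":62},{"rotation":[0,0,-0.5],"translation":[-4,51,-215],"grip":62},{"rotation":[0,0,-0.5],"translation":[-4,51,-255],"grip":62},{"rotation":[0,0,-0.5],"translation":[-4,51,-285],"grip":62},{"rotation":[0,0,-0.5],"translation":[-4,51,-302],"grip":62},{"rotation":[0,0,-0.5],"translation":[-4,51,-312],"grip":62},{"rotation":[0,0,-0.5],"translation":[-4,51,-312],"grip":62},{"rotation":[0,0,-0.5],"translation":[-4,51,-312],"grip":25},{"rotation":[0,0,-0.5],"translation":[-4,51,-312],"grip":25},{"rotation":[0,0,-0.5],"translation":[-4,51,-312],"grip":25},{"rotation":[0,0,-0.5],"translation":[-4,51,-312],"grip":25},{"rotation":[0,0,-0.5],"translation":[-4,51,-312],"grip":25},{"rotation":[0,0,-0.5],"translation":[-4,51,-312],"grip":25}]' 60
```

```text
time: 14.35
ee_pos: [0.4931, 0.4027, -0.0104]
tcp_rot: [179.8, -0.1, 100.6]
wrist_force: [0.1, -0.4, 7.0]
opening: 0.0324
grasp_force: 60.9
```

```bash
python3 -m jog '[{"rotation":[0,0,0],"translation":[0,0,10],"grip":25},{"rotation":[0,0,0],"translation":[0,0,40],"grip":25},{"rotation":[0,0,0],"translation":[0,0,85],"grip":25},{"rotation":[0,0,0],"translation":[0,0,135],"grip":25},{"rotation":[0,0,0],"translation":[0,0,185],"grip":25},{"rotation":[0,0,0],"translation":[0,0,225],"grip":25},{"rotation":[0,0,-2],"translation":[0,-40,225],"grip":25},{"rotation":[0,0,-4],"translation":[0,-90,225],"grip":25},{"rotation":[0,0,-6],"translation":[0,-140,225],"grip":25},{"rotation":[0,0,-8],"translation":[-1,-190,225],"grip":25},{"rotation":[0,0,-10],"translation":[-1,-240,225],"grip":25},{"rotation":[0,0,-12],"translation":[-2,-290,225],"grip":25},{"rotation":[0,0,-15],"translation":[-2,-335,225],"grip":25},{"rotation":[0,0,-17],"translation":[-2,-375,225],"grip":25},{"rotation":[0,0,-17],"translation":[-2,-406,225],"grip":25},{"rotation":[0,0,-17],"translation":[-2,-406,225],"grip":25},{"rotation":[0,0,-17],"translation":[-2,-406,225],"grip":25}]'; python3 - <<'E'
from h import *
o=readout.get_obs(); print(o['ee_pos'],o['tcp_rot'],o['q'].round(1))
p,d=imaging.camera("wrist");E=ext("wrist",o);C=cloud("wrist",d,E);np.savez("w6.npz",p=p,d=d,E=E)
a,b=(.36,-.2),(.62,.2)
rects(C,.009,.016,'base',a,b,2);rects(C,.022,.030,'cheeks',a,b,5);rects(C,.19,.34,'held',a,b,3)
save(p,"pics/w6.png")
E
```

```text
time: 16.05
ee_pos: [0.49, -0.0044, 0.2134]
tcp_rot: [180.0, -0.0, 83.5]
wrist_force: [0.7, 1.5, -1.1]
opening: 0.0321
grasp_force: 60.0
[ 0.49003756 -0.00444998  0.21336015] [ 1.79964945e+02 -1.75729317e-02  8.34664675e+01] [-0.5 -3.2  2.4 95.5  0.  96. ]
base 4434 [422.2  -6.2] [212.4  40.6] 83.6 0.0124
base 1061 [546.  -5.] [181.5  14.5] 83.2 0.0125
cheeks 64 [416.2 -59.2] [15.1 30.6] 33.0 0.0261
held 72413 [492.3  13.8] [111.1 111.2] 38.5 0.2941
```

View pics/w6.png

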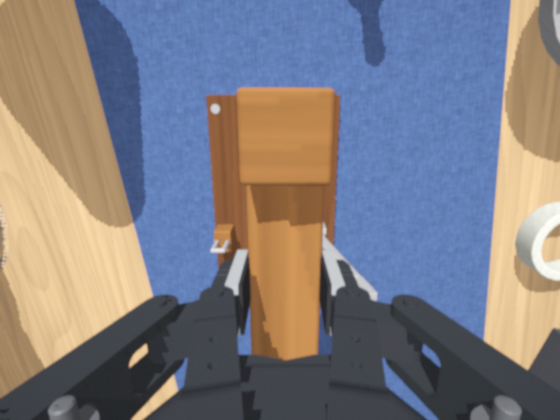

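The neck is held level with its heel at the +y end. Now I measure its heel pose against the jig in the same picture.

```bash
python3 - <<'E'
from h import *
z=np.load('w6.npz'); E=z['E']; C=cloud('wrist',z['d'],E); p=z['p']
for r in (100,130,170,200,230,300): print(r,(C[r,[250,284,318]]*1000).round(1).tolist())
rects(C,.262,.276,'heel',(.4,.03),(.6,.2),2); rects(C,.245,.257,'shaft',(.45,-.2),(.53,.1),2)
E
```

```text
100 [[487.2, 73.5, 267.5], [498.7, 72.2, 267.6], [510.2, 70.9, 267.4]]
130 [[485.8, 63.8, 268.1], [497.6, 62.4, 267.9], [509.3, 61.0, 267.6]]
170 [[483.8, 49.9, 267.8], [496.0, 48.7, 268.7], [508.0, 47.3, 269.0]]
200 [[479.7, 34.6, 250.7], [494.2, 33.0, 251.1], [508.6, 31.3, 250.8]]
230 [[477.6, 20.9, 250.3], [492.6, 19.2, 250.3], [507.5, 17.2, 249.7]]
300 [[472.8, -13.1, 251.8], [488.5, -15.9, 250.3], [504.5, -17.8, 250.2]]
heel 9319 [497.7  59.7] [33.7 34.3] 83.4 0.2681
shaft 13083 [488.6  -3.4] [92.6 57.7] 68.9 0.2503
```

```bash
python3 -m jog '[{"rotation":[0,0,0.2],"translation":[0,1,-30],"grip":25},{"rotation":[0,0,0.2],"translation":[0,1,-75],"grip":25},{"rotation":[0,0,0.2],"translation":[0,1,-120],"grip":25},{"rotation":[0,0,0.2],"translation":[0,1,-155],"grip":25},{"rotation":[0,0,0.2],"translation":[0,1,-180],"grip":25},{"rotation":[0,0,0.2],"translation":[0,1,-192],"grip":25},{"rotation":[0,0,0.2],"translation":[0,1,-200],"grip":25},{"rotation":[0,0,0.2],"translation":[0,1,-206],"grip":25},{"rotation":[0,0,0.2],"translation":[0,1,-210],"grip":25},{"rotation":[0,0,0.2],"translation":[0,1,-212],"grip":25},{"rotation":[0,0,0.2],"translation":[0,1,-212],"grip":25}]'
```

```text
time: 17.2
ee_pos: [0.4907, -0.0029, 0.0017]
tcp_rot: [179.9, -0.0, 83.8]
wrist_force: [-1.8, 1.1, 2.3]
opening: 0.0323
grasp_force: 60.5
```

```bash
python3 -m jog '[{"rotation":[0,0,0],"translation":[0,0,-1],"grip":25},{"rotation":[0,0,0],"translation":[0,0,-1],"grip":60},{"rotation":[0,0,0],"translation":[0,0,-1],"grip":60},{"rotation":[0,0,0],"translation":[0,0,-1],"grip":60},{"rotation":[0,0,0],"translation":[0,0,15],"grip":60},{"rotation":[0,0,0],"translation":[0,0,60],"grip":60},{"rotation":[0,0,0],"translation":[0,0,110],"grip":60},{"rotation":[0,0,0],"translation":[0,0,160],"grip":60},{"rotation":[0,0,0],"translation":[0,0,210],"grip":60},{"rotation":[0,0,0],"translation":[0,0,260],"grip":60},{"rotation":[0,0,0],"translation":[0,0,285],"grip":60},{"rotation":[0,0,0],"translation":[0,0,285],"grip":60},{"rotation":[0,0,0],"translation":[0,0,285],"grip":60}]'; python3 - <<'E'
from h import *
o=readout.get_obs(); print(o['ee_pos'],o['q'].round(1))
p,d=imaging.camera("wrist");E=ext("wrist",o);C=cloud("wrist",d,E);np.savez("w7.npz",p=p,d=d,E=E)
a,b=(.36,-.2),(.62,.2)
rects(C,.009,.016,'base',a,b,2);rects(C,.050,.062,'heel',a,b,3);rects(C,.034,.042,'shaft',a,b,2);rects(C,.1,.2,'hasp',a,b,1)
J=np.array([489.1,-17.1,0]);c,s=np.cos(np.radians(-6.4)),np.sin(np.radians(-6.4));Rj=np.array([[c,-s,0],[s,c,0],[0,0,1]])
Q=(C.reshape(-1,3)*1000-J)@Rj; m=(Q[:,0]>25)&(Q[:,0]<120)&(abs(Q[:,1]+55)<14)&(Q[:,2]>80)&(Q[:,2]<200)
Q=Q[m]
for zz in range(80,190,10):
    q=Q[(Q[:,2]>=zz)&(Q[:,2]<zz+10)]
    if len(q): print(zz,len(q),q.min(0).round(1),q.max(0).round(1))
E
```

```text
time: 18.5
ee_pos: [0.4905, -0.003, 0.2856]
tcp_rot: [180.0, -0.0, 83.8]
wrist_force: [-0.5, 0.3, -0.8]
opening: 0.06
grasp_force: 0.0
[ 0.49048943 -0.00299623  0.28560616] [ -0.3  -0.7  12.9 103.6  -0.   95.9]
base 10225 [476.3 -16.1] [220.1 150.2] 83.6 0.0124
base 150 [ 520.5 -122.6] [17.8 31.2] 82.7 0.0126
heel 786 [498.1  61.3] [33.4 33.4] 83.8 0.0563
heel 207 [520.9 -76.1] [48.2 15.9] 83.1 0.0544
shaft 2689 [487.9 -32.6] [154.   33.9] 83.9 0.0384
shaft 190 [410.  -63.2] [26.  19.5] 83.1 0.039
hasp 784 [537.9 -77.5] [25.  24.9] 78.4 0.1404
80 74 [ 39.  -66.7  80.1] [ 52.9 -42.8  89.8]
90 71 [ 40.9 -66.9  90. ] [ 54.2 -42.6 100. ]
100 78 [ 43.2 -66.2 100.3] [ 56.4 -42.5 109.7]
110 85 [ 45.5 -66.  110. ] [ 57.5 -42.8 119.9]
120 88 [ 47.7 -65.5 120. ] [ 60.1 -42.8 129.9]
130 99 [ 49.3 -66.1 130. ] [ 61.7 -42.6 139.8]
140 146 [ 51.7 -66.5 140.2] [ 65.2 -42.7 149.6]
150 131 [ 54.1 -67.2 150.1] [ 67.2 -42.7 159.9]
160 111 [ 55.8 -66.8 160. ] [ 68.8 -42.9 170. ]
170 46 [ 58.1 -67.2 170. ] [ 61.1 -43.3 174.2]
```

The neck is seated, with its heel top at z = 56 and its position within 1 mm. The hasp is at about 1.78 rad. Next I go behind the hasp with the fingers shut and measure the true tip height there.

```bash
python3 -m jog '[{"rotation":[0,0,0],"translation":[30,-25,0],"grip":0},{"rotation":[0,0,0],"translation":[65,-55,0],"grip":0},{"rotation":[0,0,0],"translation":[92,-80,-10],"grip":0},{"rotation":[0,0,0],"translation":[92,-80,-50],"grip":0},{"rotation":[0,0,0],"translation":[92,-80,-85],"grip":0},{"rotation":[0,0,0],"translation":[92,-80,-100],"grip":0},{"rotation":[0,0,0],"translation":[92,-80,-100],"grip":0},{"rotation":[0,0,0],"translation":[92,-80,-100],"grip":0},{"rotation":[0,0,0],"translation":[92,-80,-100],"grip":0}]' 30; cat >> h.py <<'E'
J=np.array([489.1,-17.1,0]);_c,_s=np.cos(np.radians(-6.4)),np.sin(np.radians(-6.4));RJ=np.array([[_c,-_s,0],[_s,_c,0],[0,0,1]])
def injig(C): return (C*1000-J)@RJ
E
python3 - <<'E'
from h import *
o=readout.get_obs(); print(o['ee_pos'],injig(o['ee_pos']).round(1),o['opening'])
p,d=imaging.camera("scene");C=cloud("scene",d,ext("scene"));Q=injig(C)
m=(Q[...,0]>75)&(Q[...,0]<150)&(abs(Q[...,1]+55)<25)&(Q[...,2]>150)
for zz in range(150,300,6):
    q=Q[m&(Q[...,2]>=zz)&(Q[...,2]<zz+6)]
    if len(q): print(zz,len(q),q.min(0).round(1),q.max(0).round(1))
p,d=imaging.camera("wrist");C=cloud("wrist",d,ext("wrist",o));Q=injig(C)
m=(Q[...,0]>75)&(Q[...,0]<150)&(abs(Q[...,1]+55)<25)&(Q[...,2]>150); q=Q[m]; q=q[q[:,2]<q[:,2].min()+6]; print('wrist',q.min(0).round(1),q.max(0).round(1))
E
```

```text
time: 19.45
ee_pos: [0.5824, -0.083, 0.1868]
tcp_rot: [179.9, 0.0, 83.8]
wrist_force: [0.1, 0.3, -0.1]
opening: 0.0001
grasp_force: 0.0
[ 0.58243773 -0.08295151  0.18683427] [100.1 -55.  186.8] 8.69725214716643e-05
210 13 [102.9 -68.  210.3] [106.7 -46.6 214.7]
216 17 [103.1 -67.5 216.8] [111.7 -46.4 221.7]
222 29 [103.6 -67.4 222. ] [113.6 -45.9 227.9]
228 28 [ 91.  -66.8 228.2] [113.4 -45.8 233.9]
234 25 [ 99.3 -66.3 234.1] [113.8 -45.7 240. ]
240 9 [108.7 -63.4 240.3] [113.3 -50.9 244.1]
246 1 [ 95.8 -45.  251.8] [ 95.8 -45.  251.8]
252 7 [ 91.1 -55.5 252.9] [128.6 -44.1 257.8]
258 24 [123.  -67.2 258. ] [131.8 -43.4 264. ]
264 16 [112.7 -68.3 264. ] [137.3 -44.7 269.9]
270 11 [113.  -67.6 270.1] [143.3 -41.1 275.7]
276 40 [ 83.  -72.7 276. ] [148.8 -40.1 282. ]
282 21 [107.1 -72.3 282. ] [149.9 -40.2 287.6]
288 24 [113.7 -73.8 288.1] [145.7 -40.  293.9]
294 34 [108.3 -73.3 294.7] [142.8 -39.7 299.6]
wrist [ 87.6 -49.  213.8] [112.2 -43.6 219.8]
```

```bash
python3 -m jog '[{"rotation":[0,0,0],"translation":[0,0,-30],"grip":0},{"rotation":[0,0,0],"translation":[0,0,-60],"grip":0},{"rotation":[0,0,0],"translation":[-8,1,-65],"grip":0},{"rotation":[0,0,0],"translation":[-16,2,-65],"grip":0},{"rotation":[0,0,0],"translation":[-23,3,-66],"grip":0},{"rotation":[0,0,0],"translation":[-30,3,-66],"grip":0},{"rotation":[0,0,0],"translation":[-37,4,-66],"grip":0},{"rotation":[0,0,0],"translation":[-45,5,-67],"grip":0},{"rotation":[0,0,0],"translation":[-55,6,-68],"grip":0},{"rotation":[0,0,0],"translation":[-65,7,-69],"grip":0},{"rotation":[0,0,0],"translation":[-75,8,-71],"grip":0},{"rotation":[0,0,0],"translation":[-83,9,-73],"grip":0},{"rotation":[0,0,0],"translation":[-92,10,-77],"grip":0},{"rotation":[0,0,0],"translation":[-100,11,-81],"grip":0},{"rotation":[0,0,0],"translation":[-100,11,-81],"grip":0}]' 30; python3 - <<'E'
from h import *
p,d=imaging.camera("scene"); save(cv2.resize(p[150:250,200:340],(700,500)),"pics/s8.png")
E
```

```text
time: 21.05
ee_pos: [0.4808, -0.0718, 0.1041]
tcp_rot: [-179.9, 0.0, 83.8]
wrist_force: [-0.4, 0.4, 0.5]
opening: -0.0001
grasp_force: 0.0
```

View pics/s8.png

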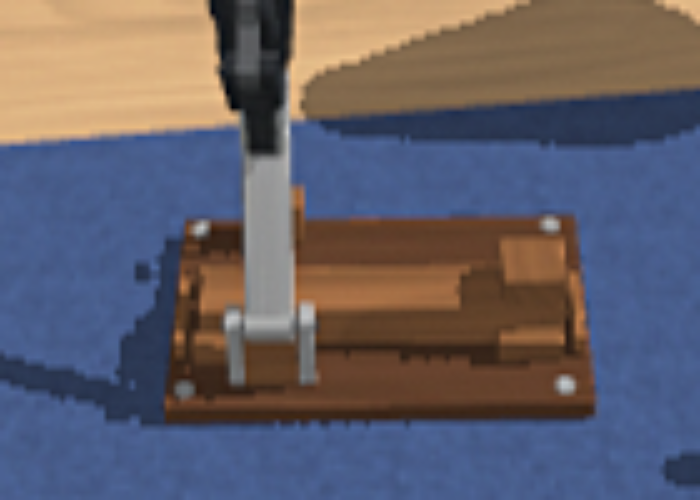

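The shut fingers are on the hasp's outer face at pixel (265,150), with the hasp at about 1.0 rad. Continuing the arc downward.

```bash
python3 -m jog '[{"rotation":[0,0,0],"translation":[-8,1,-5],"grip":0},{"rotation":[0,0,0],"translation":[-16,2,-11],"grip":0},{"rotation":[0,0,0],"translation":[-23,3,-17],"grip":0},{"rotation":[0,0,0],"translation":[-29,3,-24],"grip":0},{"rotation":[0,0,0],"translation":[-34,4,-32],"grip":0},{"rotation":[0,0,0],"translation":[-39,4,-40],"grip":0},{"rotation":[0,0,0],"translation":[-42,5,-49],"grip":0},{"rotation":[0,0,0],"translation":[-44,5,-58],"grip":0},{"rotation":[0,0,0],"translation":[-45,5,-65],"grip":0},{"rotation":[0,0,0],"translation":[-45,5,-70],"grip":0},{"rotation":[0,0,0],"translation":[-45,5,-73],"grip":0},{"rotation":[0,0,0],"translation":[-45,5,-73],"grip":0}]' 30
```

```text
time: 22.3
ee_pos: [0.4371, -0.067, 0.0313]
tcp_rot: [-180.0, -0.0, 83.8]
wrist_force: [0.3, 0.3, 0.6]
opening: 0.0001
grasp_force: 0.0
```

```bash
python3 -m jog '[{"rotation":[0,0,0],"translation":[0,0,-1],"grip":0},{"rotation":[0,0,0],"translation":[0,0,-2],"grip":0},{"rotation":[0,0,0],"translation":[0,0,-2],"grip":0}]'; python3 - <<'E'
from h import *
o=readout.get_obs();p,d=imaging.camera("wrist");C=cloud("wrist",d,ext("wrist",o));Q=injig(C)
m=(Q[...,0]>-95)&(Q[...,0]<40)&(abs(Q[...,1]+55)<14)&(Q[...,2]>36)&(Q[...,2]<80)
for x in range(-95,40,10):
    q=Q[m&(Q[...,0]>=x)&(Q[...,0]<x+10)]
    if len(q): print(x,len(q),np.percentile(q[:,2],[5,50,95]).round(1))
p,d=imaging.camera("scene");C=cloud("scene",d,ext("scene"));Q=injig(C)
m=(Q[...,0]>-95)&(Q[...,0]<40)&(abs(Q[...,1]+55)<11)&(Q[...,2]>36)&(Q[...,2]<80)
for x in range(-95,40,10):
    q=Q[m&(Q[...,0]>=x)&(Q[...,0]<x+10)]
    if len(q): print(x,len(q),np.percentile(q[:,2],[5,50,95]).round(1))
E
```

```text
time: 22.6
ee_pos: [0.4373, -0.067, 0.0298]
tcp_rot: [180.0, 0.0, 83.8]
wrist_force: [-0.3, 0.4, -0.5]
opening: -0.0001
grasp_force: 0.0
-95 362 [43.1 52.3 53.6]
-85 1009 [38.9 52.5 66.7]
-75 1149 [38.9 52.6 66.9]
-65 804 [41.9 52.6 77. ]
-55 763 [45.6 62.7 78.4]
-45 806 [46.  62.5 79. ]
-35 827 [45.9 52.8 74.3]
-25 994 [44.2 52.5 53.6]
-15 1104 [38.5 52.4 53.6]
-5 1090 [38.4 52.4 53.6]
5 1070 [38.4 52.4 53.5]
15 990 [44.6 52.5 53.5]
25 1044 [46.5 52.6 54.1]
35 502 [52.7 54.3 55.3]
-95 1 [51.6 51.6 51.6]
-85 5 [40.2 53.2 55.8]
-75 6 [37.3 47.2 55.2]
-65 2 [53.5 53.7 53.9]
-55 2 [51.8 52.4 53.1]
-45 40 [51.9 61.3 77. ]
-35 40 [51.8 55.2 76.6]
-25 25 [45.2 52.8 54.3]
-15 23 [40.  53.1 54.9]
-5 21 [39.8 53.2 55. ]
5 26 [39.6 53.6 55.6]
15 22 [51.  53.5 55.4]
25 17 [51.8 53.5 55.8]
35 13 [45.9 54.6 56.3]
```

```bash
python3 -m jog '[{"rotation":[0,0,0],"translation":[0,0,-1],"grip":0},{"rotation":[0,0,0],"translation":[0,0,-2],"grip":0},{"rotation":[0,0,0],"translation":[0,0,-2],"grip":0}]'
```

```text
time: 23.0
ee_pos: [0.4374, -0.067, 0.0292]
tcp_rot: [179.9, 0.0, 83.8]
wrist_force: [-4.9, 0.5, 14.3]
opening: 0.0002
grasp_force: 7.2
```

It is against the stop at 14 N. Retracting and checking.

```bash
python3 -m jog '[{"rotation":[0,0,0],"translation":[0,0,15],"grip":0},{"rotation":[0,0,0],"translation":[0,0,60],"grip":0},{"rotation":[0,0,0],"translation":[0,20,110],"grip":0},{"rotation":[0,0,0],"translation":[20,40,160],"grip":0},{"rotation":[0,0,0],"translation":[40,60,210],"grip":0},{"rotation":[0,0,0],"translation":[50,65,260],"grip":0},{"rotation":[0,0,0],"translation":[50,65,265],"grip":0},{"rotation":[0,0,0],"translation":[50,65,265],"grip":0},{"rotation":[0,0,0],"translation":[50,65,265],"grip":0}]'; python3 - <<'E'
from h import *
o=readout.get_obs();p,d=imaging.camera("wrist");C=cloud("wrist",d,ext("wrist",o));Q=injig(C)
m=(Q[...,0]>-95)&(Q[...,0]<40)&(abs(Q[...,1]+55)<11)&(Q[...,2]>49)&(Q[...,2]<62); print(np.polyfit(Q[m][:,0],Q[m][:,2],1))
a,b=(.36,-.2),(.62,.2)
rects(C,.050,.062,'heel',a,b,3);rects(C,.034,.042,'shaft',a,b,3)
p2,d2=imaging.camera("top"); C=cloud("top",d2,ext("top"))
rects(C,.012,.03,'offcut',(.38,.25),(.45,.5),1);rects(C,.045,.06,'jar',(.5,.42),(.6,.52),1);rects(C,.022,.04,'tin/block',(.43,-.47),(.52,-.29),3)
print([(m['confidence'],m['uv']) for m in spotter.mark_of("top","glue")],[(m['confidence'],m['uv']) for m in spotter.mark_of("top","jar")])
save(np.vstack([cv2.resize(p[60:330,180:400],(489,600))[:340],cv2.resize(p2[150:290,60:480],(489,163))]),"pics/fin.png")
E
```

```text
time: 23.9
ee_pos: [0.4874, -0.0019, 0.2923]
tcp_rot: [-180.0, 0.0, 83.8]
wrist_force: [-0.1, -0.6, -0.2]
opening: 0.0
grasp_force: 0.0
[3.79243547e-03 5.26027332e+01]
heel 1566 [461.3 -67.8] [ 46.  134.7] 83.2 0.0526
heel 763 [498.3  61.3] [32.7 34. ] 83.6 0.0563
shaft 1875 [490.7  -9. ] [104.5  33.6] 83.2 0.0384
shaft 332 [480.1 -99. ] [21.8 33.8] 83.2 0.0383
offcut 568 [418.9 380. ] [ 30.  151.1] 9.9 0.0195
jar 144 [557.1 472.8] [36.8 35.3] 9.4 0.05
tin/block 319 [ 479.4 -430.1] [72.4 34.6] 79.4 0.0324
tin/block 280 [ 471.6 -323.9] [50.6 49.5] 39.0 0.0323
[(0.84, [160.1, 182.2])] [(0.76, [103.1, 195.6])]
```

View pics/fin.png

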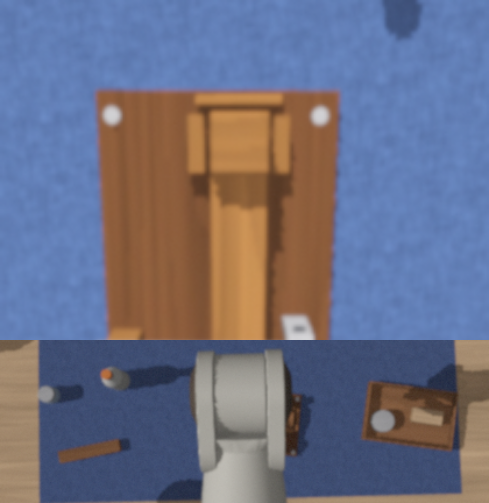

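The final view shows the neck seated between the cheeks with its heel at the top end, pixel (240,140). The block lies in the tray clear of the tin, at (428,415), and the bystanders have not moved. The measured hasp slope is 0.004 rad, so it is closed.

```bash
python3 -c "
from workcell import bot; print(bot.job_done())"
```

```text
the job is handed in; nothing more can be done
None
```

I handed the job in at about 24 s: the sanding block is in the tray clear of the tin, the neck is fully down in the trough with its heel at the end away from the hasp, the hasp is closed over the staple, and none of the bystanders moved; my first grip was too high and nudged the block 9 mm in the trough, so I gripped it again lower.

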